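# Stand the spacer pillars in their rows by length

### The arm

A 6-joint arm with a two-finger parallel gripper is mounted at the origin on the work surface. World frame = base frame: x ahead of the robot, y to its left, z up, the work surface at z = 0. Lengths are in m, angles in rad, forces in N, time in s.
With the tool pointing down it reaches from about 0.375 to 0.975 m from the base axis. Payload 3.8 kg.
Tool frame: the origin (TCP) lies on the centre line of the jaws, within the pads' length; the fingertips stand 22 mm ahead of it and the grasp point (between the pads) lies 3 mm ahead of it; z points along the fingers, y is the direction in which the jaws open and shut (so a half turn about z gives the same grasp; the last joint's range is limited). The gripper opens to 85 mm and grips with 20 to 120 N. Pads are 22 mm wide; open, the fingers measure 114 mm over their backs; the gripper's body (76 mm by 85 mm) begins 54 mm behind the grasp point. The pads swing forward as they close: fully open they stand 13 mm farther back than shut.
Start: joints at [-1.157, 0.264, 1.604, -0, 1.274, -0.037], TCP at [0.294, -0.608, 0.253] pointing down, gripper open.
Joint ranges: [-2.63, 2.63], [-0.94, 2.18], [0.31, 2.57], [-1.31, 4.45], [0, 2.66], [-2.55, 2.55]. Speed limits (rad/s): [2.57, 2.57, 3.14, 3.14, 3.14, 3.14].

### API

Orientations are given as a unit quaternion [x, y, z, w].
In Python, from rig import env gives the robot as it stands.
- The arm moves only by the tool step_arm, never from a script. Its argument "steps" is a list of rows, each a list of 7 numbers: the shift along the world's x, y, z in cm, then the turn, a rotation vector about the world's x, y, z in degrees, then the finger opening in cm, from 0 to 8.54. A call has exactly 10 rows; each row is the pose to reach, as a shift and turn from the pose commanded when the call began; what a row does not reach only later rows make up. A row lasts 1/10 s, in which the tool goes at most 50 mm and 8.59 degrees, less where a joint would pass 70% of its speed; a pose out of reach is approached as far as the arm can. A call with a gripper value outside its range is refused whole. The fingers move at their own pace and stop on an object; "grip_force" is the grip in N (left out, the last holds). Time passes only in rows, so rows that repeat a pose let the fingers close, or fill a call up. It gives the time, the measured TCP pose, the force and the opening at its end, in the units of the state.
- env.get_obs(): the state, without advancing time (a new reading comes with each control period).
- env.capture(name): name is "side" or "top"; returns the picture (384x512x3 uint8, red, green, blue); there is no depth.
- env.get_calibration(name): a dict with "K" (3x3 intrinsics, pixels), "k1" (the pictures are not rectified: a ray, as slopes to the right and down, at radius r is drawn at 1 + k1 r^2 times it, then the intrinsics apply), "xyz" and "attitude" of the camera in the world. Camera axes: x right, y up, looking along -z (the intrinsics and any distortion apply to the point x, -y, -z); pixel columns grow to the right and rows downward; lengths in m; the calibration is good to about 2 mm. A picture is of the moment at which its call begins. get_calibration takes no time and is no camera call.
- env.hand_in(): hands the job in, once; it reports no verdict.
The state is a dict: "clock": time; "qpos": joint angles; "qvel": joint speeds; "tau": joint torques, N m; "tool_pos": TCP position; "eef_rot": TCP orientation; "contact_force": force on the tool from outside, world axes, zero at the start; "torque": the same for the moment, N m; "gripper_width": finger opening in m.
Only numpy, scipy, OpenCV 4.12 (cv2) and the standard library are available. Lean on these libraries where they do the work, as an engineer would, in place of code of your own. Each camera call takes 0.05 s, during which the arm holds its last target.

### The job

The three spacer pillars lying on the bench belong in the sorting tray: stand each one upright on the floor of the lane whose bolted-down sample pillar has the same length, in line with the sample. Set them down, do not drop them or let them topple, and leave the multimeter, the screwdriver and the small fan where they are.

Things in the scene. Friction and masses are not known exactly. Their poses are not given: they have to be found in the camera images.
- pillar_a: loose aluminium spacer pillar, a square bar 24 x 24 mm and 82 mm long, tapped hole in each end, both ends alike. Lies flat on the bench at the start. Origin at the middle of the bar (half its length from each end); its x axis runs along its length.
- pillar_b: loose aluminium spacer pillar, a square bar 24 x 24 mm and 82 mm long, tapped hole in each end, both ends alike. Lies flat on the bench at the start. Origin at the middle of the bar (half its length from each end); its x axis runs along its length.
- pillar_c: loose aluminium spacer pillar, a square bar 24 x 24 mm and 58 mm long, tapped hole in each end, both ends alike. Lies flat on the bench at the start. Origin at the middle of the bar (half its length from each end); its x axis runs along its length.
- sample_long: sample pillar, 24 x 24 mm and 82 mm tall (plus a 5 mm bolt head on top), fixed upright at the left end of the lane meant for 82 mm pillars; either lane may be the one. Origin at the centre of its foot, on the lane floor; z up, x along the lane pointing left, away from its free part, y across it towards the robot. The free floor runs from x = -12 to -180 mm, 20 mm to either side (y).
- sample_short: sample pillar, 24 x 24 mm and 58 mm tall (plus a 5 mm bolt head on top), fixed upright at the left end of the lane meant for 58 mm pillars; either lane may be the one. Origin at the centre of its foot, on the lane floor; z up, x along the lane pointing left, away from its free part, y across it towards the robot. The free floor runs from x = -12 to -180 mm, 20 mm to either side (y).
- tray: fixed grey and black plastic sorting tray, 210 mm (x) by 160 mm (y), 12 mm tall, with two straight lanes along x, 40 mm wide, their centre lines at y = +40 and -40 mm. Lane floor 6 mm above the bench, between rails 6 mm taller than the floor. Origin at the centre of its underside; x points to the left, to the end where the samples stand (x = 80 mm), y towards the robot.
- multimeter: orange and black multimeter lying on its back, 150 x 78 x 34 mm, 45 mm tall at its dial; origin at the centre of its underside, x along its length. To be left alone.
- screwdriver: red-handled screwdriver, 200 mm long, lying on the bench, x along its length. To be left alone.
- fan: small square cooling fan, black, 40 x 40 x 12 mm, lying flat; origin at the centre of its underside. To be left alone.
Mind the look-alikes: they are no part of the job. Leave any orange look-alike of the pillar_a alone.

How it is judged:
By the outcome, as a careful person would: the job done as asked, in the order asked, and still so for the second after the job is handed in, with the robot touching nothing.
It also fails if it takes over 72 s, if anything falls off the work surface, if the arm or the gripper's body presses on something with over 40 N, if the wrist force passes 120 N, or if a joint passes its speed limit or range.

## Working session

There is one attempt and no reset: what is moved stays moved. The work goes in short steps, Python scripts to look and compute and a tool call to move; the robot and the scene stay as the last step left them, time stands still between calls to the robot, and variables do not carry over. Pictures are saved under pics/ and viewed, and the job is handed in when it is done.

Besides the shell and the picture viewer there is one more tool, called after "Emit:" as a command line: name --pt "numbers of a row" for each row, then --argument value for the rest. step_arm: Moves the arm, as the interface text tells. Its arguments: {"type":"object","properties":{"steps":{"type":"array"},"grip_force":{"type":"number"}},"required":["steps"]}

```bash
ls; mkdir -p pics; python3 - <<'E'
from rig import env
import cv2
for n in("side","top"):
    c=env.get_calibration(n); print(n,c)
    cv2.imwrite(f"pics/{n}0.png",env.capture(n)[:,:,::-1])
print(env.get_obs())
E
```

```text
pics
side {'K': array([[438.22172616,   0.        , 252.88373842],
       [  0.        , 438.22172616, 192.79806816],
       [  0.        ,   0.        ,   1.        ]]), 'k1': -0.0964024846402507, 'xyz': array([0.18644904, 0.69188579, 0.76151802]), 'attitude': array([-0.10243122,  0.41512749,  0.87705057, -0.21899614])}
top {'K': array([[467.36294172,   0.        , 263.84803721],
       [  0.        , 467.36294172, 186.22823177],
       [  0.        ,   0.        ,   1.        ]]), 'k1': -0.13552345017596584, 'xyz': array([ 0.51588743, -0.11309872,  1.2410228 ]), 'attitude': array([ 0.03139462, -0.01651369, -0.70132959,  0.71195399])}
{'clock': 0.1, 'qpos': array([-1.15691631e+00,  2.64705809e-01,  1.60527164e+00,  4.87741218e-05,
        1.27369738e+00, -3.68914599e-02]), 'qvel': array([-1.80767910e-03, -3.92582454e-04, -1.27571172e-03,  2.03290996e-03,
        1.64124810e-03, -9.16036602e-06]), 'tau': array([ 2.66418438e-04, -5.16707611e+01, -3.68591201e+01,  3.35521243e-06,
        6.26309033e-03,  1.36447706e-07]), 'tool_pos': array([ 0.29383428, -0.60698971,  0.25204914]), 'eef_rot': array([ 9.74709047e-01,  2.23475256e-01, -1.72180205e-04, -1.02701258e-03]), 'contact_force': array([ 0.49175078, -1.49881266, -0.14055679]), 'torque': array([-0.00603716,  0.03804293, -0.06103915]), 'gripper_width': 0.08534615143577483}
```

View pics/top0.png

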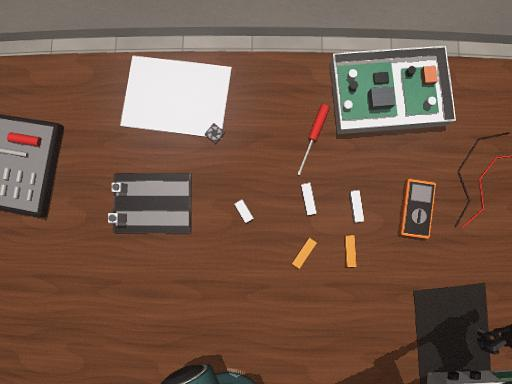

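View pics/side0.png

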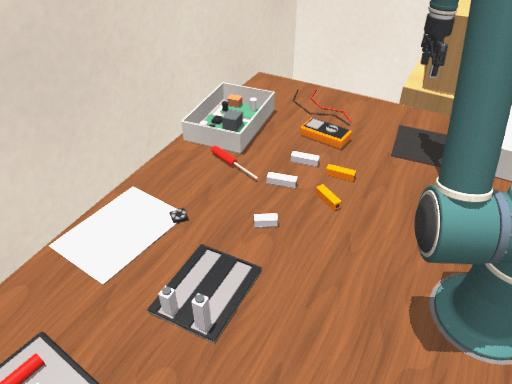

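The top view shows white pillars at about (244,211) (short), (309,199) and (357,206). The orange look-alikes are at (305,253) and (351,251), and the tray is at (152,203). In the side view the taller sample is at (202,313), in the lane nearer the robot, and the shorter one is at (168,300). Next I'll measure them.

```bash
cat > h.py <<'E'
import numpy as np, cv2
from scipy.spatial.transform import Rotation as R
from rig import env
def ray(n,uv):
    c=env.get_calibration(n);K=c["K"];uv=np.atleast_2d(np.asarray(uv,float))
    d=np.array([(uv[:,0]-K[0,2])/K[0,0],(uv[:,1]-K[1,2])/K[1,1]]).T
    s=d.copy()
    for _ in range(20): s=d/(1+c["k1"]*(s**2).sum(1,keepdims=True))
    v=np.c_[s[:,0],-s[:,1],-np.ones(len(s))]
    return c["xyz"],R.from_quat(c["attitude"]).apply(v)
def onz(n,uv,z):
    o,v=ray(n,uv); return o+v*((z-o[2])/v[:,2])[:,None]
def proj(n,P):
    c=env.get_calibration(n);P=np.atleast_2d(P)
    q=R.from_quat(c["attitude"]).inv().apply(P-c["xyz"]);s=np.c_[q[:,0]/-q[:,2],-q[:,1]/-q[:,2]]
    s=s*(1+c["k1"]*(s**2).sum(1,keepdims=True));K=c["K"]
    return np.c_[s[:,0]*K[0,0]+K[0,2],s[:,1]*K[1,1]+K[1,2]]
E
cat > m.py <<'E'
from h import *
for n in("top","side"):
    im=cv2.imread(f"pics/{n}0.png");hsv=cv2.cvtColor(im,cv2.COLOR_BGR2HSV)
    for lab,thr in (("bright",225 if n=="top" else 190),("all",140)):
        m=((hsv[:,:,1]<40)&(hsv[:,:,2]>thr)).astype(np.uint8)
        cs,_=cv2.findContours(m,cv2.RETR_EXTERNAL,cv2.CHAIN_APPROX_NONE)
        for c in cs:
            x,y,w,h=cv2.boundingRect(c)
            if 60<cv2.contourArea(c)<2500 and 90<x<400 and y>130:
                P=onz(n,c[:,0],0.024)[:,:2].astype(np.float32)*1000
                r=cv2.minAreaRect(P)
                b=cv2.boxPoints(r);e=b[1]-b[0];f=b[2]-b[1];L=e if np.hypot(*e)>np.hypot(*f) else f
                print(n,lab,(x,y,w,h),cv2.contourArea(c),np.round(r[0],1),np.round(r[1],1),"ang",round(np.degrees(np.arctan2(L[1],L[0]))%180,1), im[y+h//2,x+w//2])
im=cv2.imread("pics/top0.png");cv2.imwrite("pics/tz.png",np.hstack([cv2.resize(im[165:240,105:205],None,fx=4,fy=4,interpolation=cv2.INTER_NEAREST),cv2.resize(im[165:240,225:325],None,fx=4,fy=4,interpolation=cv2.INTER_NEAREST)]))
im=cv2.imread("pics/side0.png");cv2.imwrite("pics/sz.png",cv2.resize(im[240:340,140:270],None,fx=5,fy=5,interpolation=cv2.INTER_NEAREST))
E
python3 m.py
```

```text
top bright (235, 200, 18, 22) 146.0 [533.5 -34.4] [56.4 20.1] ang 32.0 [236 236 238]
top bright (351, 191, 13, 31) 220.5 [ 550.9 -330.4] [78.1 22.4] ang 9.1 [235 232 237]
top bright (302, 183, 14, 32) 216.5 [ 567.4 -203. ] [79.7 22. ] ang 12.1 [236 235 238]
top all (108, 211, 81, 14) 838.0 [511.3 218.5] [ 34.4 216.1] ang 91.2 [146 149 156]
top all (234, 199, 20, 24) 189.0 [533.6 -34.3] [58.6 24.6] ang 32.0 [236 236 238]
top all (351, 190, 13, 33) 246.5 [ 550.9 -330.3] [83.2 23.4] ang 9.1 [235 232 237]
top all (301, 183, 16, 32) 266.5 [ 568.3 -203.6] [82.2 25. ] ang 12.4 [236 235 238]
top all (112, 181, 77, 15) 811.0 [589.3 215.4] [ 37.1 206.2] ang 90.9 [151 154 159]
side bright (209, 262, 42, 62) 818.5 [506.2 208.8] [ 34.2 164.8] ang 91.6 [202 205 212]
side bright (175, 250, 45, 58) 760.0 [584.5 209.8] [ 33.8 163.6] ang 91.1 [204 206 213]
side bright (254, 213, 24, 9) 146.5 [534.8 -34. ] [58.8 26.8] ang 32.5 [247 247 247]
side bright (267, 172, 30, 10) 150.0 [ 569.6 -202.7] [83.1 27.8] ang 12.7 [247 247 247]
side bright (291, 151, 28, 10) 122.5 [ 552.7 -329.6] [81.8 28.9] ang 9.4 [247 247 247]
side all (191, 262, 61, 73) 1485.5 [521.8 222.4] [ 69.2 193.4] ang 91.3 [206 206 213]
side all (158, 250, 63, 69) 1267.0 [596.8 223.7] [ 62.  193.2] ang 91.0 [203 205 211]
side all (254, 213, 24, 15) 271.0 [529.3 -24.5] [60.1 48.3] ang 33.4 [230 228 234]
side all (267, 172, 30, 16) 300.5 [ 565.4 -191.4] [86.6 51.4] ang 12.5 [182 179 189]
side all (291, 151, 28, 16) 262.5 [ 549.2 -316.9] [84.9 55.7] ang 8.3 [168 166 173]
```

```bash
ls pics
```

```text
side0.png
sz.png
top0.png
tz.png
```

View pics/tz.png

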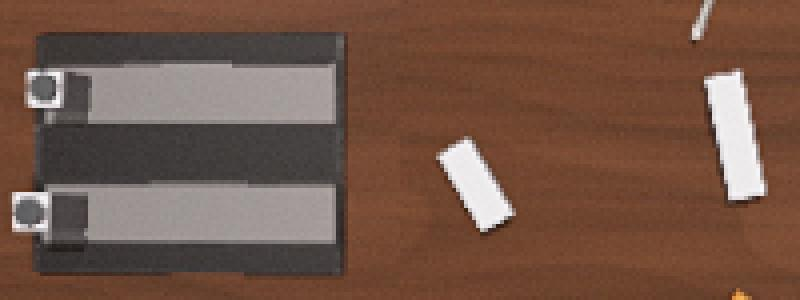

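View pics/sz.png

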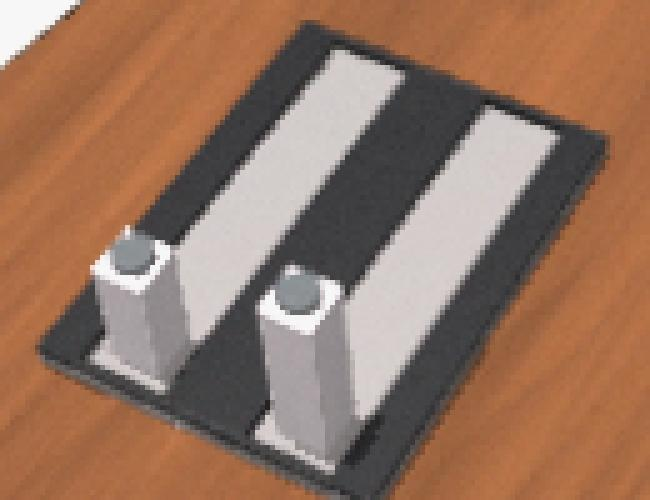

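```bash
cat > m2.py <<'E'
from h import *
# bolt heads, top
top={'far':(43/4+105-.5,88/4+165-.5),'near':(28.5/4+105-.5,212/4+165-.5)}
side={'far':(131/5+140-.5,250/5+240-.5),'near':(298/5+140-.5,288/5+240-.5)}
for k in top:
    o1,v1=ray('top',top[k]);o2,v2=ray('side',side[k]);v1=v1[0];v2=v2[0]
    A=np.c_[v1,-v2];t=np.linalg.lstsq(A,o2-o1,rcond=None)[0]
    p=o1+t[0]*v1;q=o2+t[1]*v2;print(k,"head",np.round((p+q)/2*1000,1),"gap",np.round((p-q)*1000,1))
# tray outline at z=.012 & lanes
c=[(36,33),(344,33),(343,272),(33,272)]
uv=[(a/4+105-.5,b/4+165-.5) for a,b in c]
P=onz('top',uv,0.012)*1000;print(np.round(P,1),P.mean(0))
cs=[(310,20),(608,143),(380,500)]
print('side tray z12',np.round(onz('side',[(a/5+140-.5,b/5+240-.5) for a,b in cs],0.012)*1000,1))
for nm,c,n,f,o in (('far',[(92,64),(336,64),(335,123),(92,123)],'top',4,(105,165)),('near',[(92,184),(335,184),(334,242),(92,242)],'top',4,(105,165))):
    P=onz(n,[(a/f+o[0]-.5,b/f+o[1]-.5) for a,b in c],0.006)*1000;print(nm,np.round(P[:,:2],1).tolist())
for nm,c in (('far',[(337,50),(405,72)]),('near',[(487,107),(559,133)])):
    P=onz('side',[(a/5+139.5,b/5+239.5) for a,b in c],0.006)*1000;print('side right end',nm,np.round(P[:,:2],1).tolist())
E
python3 m2.py
```

```text
far head [589.8 293.7  70.6] gap [-1.6 -0.9 -0.4]
near head [510.3 292.   94.5] gap [-1.4 -0.7 -0.2]
[[629.8 319.8  12. ]
 [632.2 109.1  12. ]
 [473.9 105.8  12. ]
 [469.1 316.3  12. ]] [551.25079992 212.75662713  12.        ]
side tray z12 [[632.1 109.   12. ]
 [472.9 110.1  12. ]
 [467.7 312.9  12. ]]
far [[609.7, 281.9], [612.0, 115.0], [572.5, 114.6], [569.9, 280.5]]
near [[528.9, 279.2], [532.0, 113.6], [493.5, 113.4], [490.0, 278.0]]
side right end far [[613.7, 114.7], [578.3, 111.6]]
side right end near [[533.9, 112.4], [497.5, 110.6]]
```

Check: both head heights agree with the given sizes (70.6 against 69, 94.5 against 93). So the far lane takes the short pillar and the near lane takes the long ones. I'll move towards the short pillar first, because placing in the far lane first keeps the near lane clear to reach over.

Emit:
step_arm --pt "1.8 4.2 -0.2 0 0 0 5" --pt "3.6 8.4 -0.4 0 0 0 5" --pt "5.4 12.6 -0.6 0 0 0 5" --pt "7.2 16.8 -0.8 0 0 0 5" --pt "9 21 -1 0 0 0 5" --pt "10.8 25.2 -1.2 0 0 0 5" --pt "12.6 29.4 -1.4 0 0 0 5" --pt "14.4 33.6 -1.6 0 0 0 5" --pt "16.2 37.8 -1.8 0 0 0 5" --pt "18 42 -2 0 0 0 5" --grip_force 60

```text
clock: 1.1
tool_pos: [0.4742, -0.1857, 0.2329]
eef_rot: [0.975, 0.223, -0.0, -0.0]
contact_force: [0.9, 0.6, 0.2]
gripper_width: 0.0503
```

```bash
cat > t.py <<'E'
import sys
from h import *
np.set_printoptions(suppress=True,precision=2)
def Rt(alpha,tilt):
    a=np.radians(alpha);y=np.array([np.sin(a),-np.cos(a),0])
    return R.from_rotvec(y*np.radians(tilt))*R.from_euler('z',alpha,degrees=True)*R.from_matrix(np.diag([1,-1,-1.]))
def delta(pos_mm,alpha,tilt):
    o=env.get_obs();cur=R.from_quat(o["eef_rot"])
    print("t",o["clock"],"pos",o["tool_pos"]*1000,"q",o["qpos"],"w",o["gripper_width"]*1000,"F",o["contact_force"])
    print("shift cm",(np.array(pos_mm)-o["tool_pos"]*1000)/10,"rot deg",np.degrees((Rt(alpha,tilt)*cur.inv()).as_rotvec()))
if __name__=="__main__":
    v=[float(s) for s in sys.argv[1:]];delta(v[:3],v[3],v[4])
E
python3 t.py 543.9 -28.1 130 32 -20
```

```text
t 1.1 pos [ 474.18 -185.66  232.91] q [-0.42 -0.04  1.98  0.    1.2   0.7 ] w 50.3220472721809 F [0.86 0.62 0.25]
shift cm [  6.97  15.76 -10.29] rot deg [-9.68 17.5   6.12]
```

Emit:
step_arm --pt "0.9 2 -1.3 -1.2 2.2 0.8 5" --pt "1.8 4 -2.6 -2.4 4.4 1.6 5" --pt "2.6 5.9 -3.9 -3.6 6.6 2.4 5" --pt "3.5 7.9 -5.2 -4.8 8.8 3.2 5" --pt "4.4 9.9 -6.5 -6 11 4 5" --pt "5.3 11.8 -7.7 -7.2 13.2 4.6 5" --pt "6.1 13.8 -9 -8.4 15.4 5.4 5" --pt "7 15.8 -10.3 -9.7 17.5 6.1 5" --pt "7 15.8 -10.3 -9.7 17.5 6.1 5" --pt "7 15.8 -10.3 -9.7 17.5 6.1 5"

```text
clock: 2.1
tool_pos: [0.5436, -0.0291, 0.1292]
eef_rot: [0.946, 0.272, -0.168, 0.048]
contact_force: [-0.1, -0.1, 0.4]
gripper_width: 0.0499
```

```bash
python3 t.py 543.9 -28.1 28 32 -20; python3 - <<'E'
from rig import env
import cv2
cv2.imwrite("pics/s1.png",env.capture("side")[:,:,::-1])
E
```

```text
t 2.1 pos [543.6  -29.14 129.21] q [ 0.01  0.32  1.81 -0.19  1.32  1.09] w 49.934154595148726 F [-0.07 -0.13  0.41]
shift cm [  0.03   0.1  -10.12] rot deg [ 0.03 -0.11 -0.08]
```

View pics/s1.png

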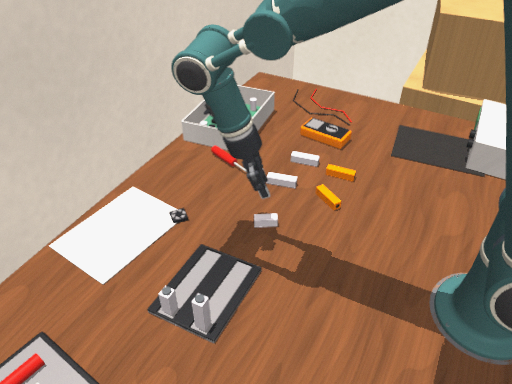

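The tool is tilted as planned and sits above the short pillar (fingers near (262,190), pillar at (266,220)). Descending and closing.

Emit:
step_arm --pt "0 0.1 -2 0 0 0 5" --pt "0 0.1 -4 0 0 0 5" --pt "0 0.1 -6 0 0 0 5" --pt "0 0.1 -8 0 0 0 5" --pt "0 0.1 -9.5 0 0 0 5" --pt "0 0.1 -10.1 0 0 0 5" --pt "0 0.1 -10.1 0 0 0 5" --pt "0 0.1 -10.1 0 0 0 1.5" --pt "0 0.1 -10.1 0 0 0 1.5" --pt "0 0.1 -10.1 0 0 0 1.5"

```text
clock: 3.15
tool_pos: [0.5454, -0.0285, 0.0306]
eef_rot: [0.947, 0.271, -0.166, 0.049]
contact_force: [-0.2, 1.2, 4.4]
gripper_width: 0.0225
```

```bash
python3 t.py 543.9 -28.1 130 32 -20
```

```text
t 3.15 pos [545.42 -28.51  30.64] q [ 0.01  0.44  1.86 -0.2   1.15  1.13] w 22.49847026948514 F [-0.24  1.17  4.38]
shift cm [-0.15  0.04  9.94] rot deg [ 0.03  0.18 -0.01]
```

Emit:
step_arm --pt "0 0 1 0 0 0 1.5" --pt "0 0 3 0 0 0 1.5" --pt "0 0 5 0 0 0 1.5" --pt "0 0 8 0 0 0 1.5" --pt "0 0 11 0 0 0 1.5" --pt "0 0 14 0 0 0 1.5" --pt "0 0 16 0 0 0 1.5" --pt "0 0 17 0 0 0 1.5" --pt "0 0 17 0 0 0 1.5" --pt "0 0 17 0 0 0 1.5"

```text
clock: 4.15
tool_pos: [0.5435, -0.0285, 0.1986]
eef_rot: [0.947, 0.271, -0.167, 0.048]
contact_force: [0.1, -0.0, -0.4]
gripper_width: 0.0225
```

```bash
python3 - <<'E'
from rig import env
import cv2
a=env.capture("side")[:,:,::-1]; b=env.capture("top")[:,:,::-1]
cv2.imwrite("pics/s2.png",cv2.resize(a[100:260,200:320],None,fx=3,fy=3)); cv2.imwrite("pics/t2.png",b)
E
python3 t.py 575 200 150 0.9 70
```

```text
t 4.25 pos [543.02 -28.52 197.67] q [ 0.01  0.25  1.76 -0.18  1.43  1.07] w 22.495142599480115 F [ 0.45  0.34 -0.73]
shift cm [ 3.2  22.85 -4.77] rot deg [ 25.73 -87.34 -24.4 ]
```

View pics/s2.png

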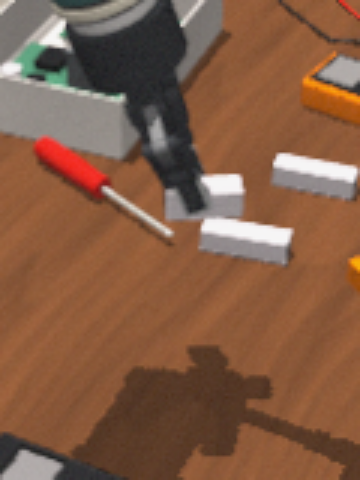

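The short pillar is held level (crop about (205,195)). Before turning it upright I'll fit the link lengths from the logged poses and check that the placing poses are within reach.

```bash
cat > k.py <<'E'
from h import *
from scipy.optimize import least_squares
from t import Rt
# FK: Rz(q1) Ry(q2) up L1, Ry(q3) up L2 (roll q4 about forearm), Ry(q5), roll q6, L3
D=[([-1.157,.2647,1.6053,0,1.2737,-.0369],[.2938,-.6070,.2520]),([-.42,-.04,1.98,0,1.2,.70],[.4742,-.1857,.2329]),
([.01,.32,1.81,-.19,1.32,1.09],[.5436,-.0291,.1292]),([.01,.44,1.86,-.2,1.15,1.13],[.5454,-.0285,.0306]),([.01,.25,1.76,-.18,1.43,1.07],[.543,-.0285,.1977])]
def fk(q,p):
    h,L1,L2,L3,e=p;Z=np.array([0,0,1.]);X=np.array([1.,0,0])
    A=R.from_euler('z',q[0]);P=h*Z
    A=A*R.from_euler('y',q[1]);P=P+A.apply(L1*Z)
    A=A*R.from_euler('y',q[2]);P=P+A.apply(L2*Z+e*X)
    A=A*R.from_euler('z',q[3])*R.from_euler('y',q[4]);P=P+A.apply(L3*Z)
    A=A*R.from_euler('z',q[5]);return P,A
f=lambda p:np.concatenate([fk(q,p)[0]-x for q,x in D]+[[(p[4])*.05]])
s=least_squares(f,[.3,.4,.4,.2,0]);print(np.round(s.x,4),np.round(s.fun*1000,1))
p=s.x
o=env.get_obs();Acur=fk(o["qpos"],p)[1];C=Acur.inv()*R.from_quat(o["eef_rot"]);print("tool off",C.as_euler('zyx',degrees=True))
lo=[-2.63,-.94,.31,-1.31,0,-2.55];hi=[2.63,2.18,2.57,4.45,2.66,2.55]
def ik(pos,Rg,q0):
    g=lambda q:np.concatenate([(fk(q,p)[0]-pos)*10,((fk(q,p)[1]*C).inv()*Rg).as_rotvec()])
    return least_squares(g,np.clip(q0,np.array(lo)+1e-3,np.array(hi)-1e-3),bounds=(lo,hi))
for pos,al,ti in ((.575,.2,.15),.9,70),((.575,.2,.047),.9,70),((.496,.222,.068),.9,70),((.496,.15,.068),.9,70),((.496,.15,.15),.9,70),((.496,.15,.15),.9,60),((.496,.222,.068),20,70):
    r=ik(np.array(pos),Rt(al,ti),o["qpos"]);print(pos,al,ti,np.round(r.x,2),"cost",round(r.cost,5))
E
python3 k.py
```

```text
[0.24 0.48 0.58 0.23 0.05] [-26.5  -1.6   1.4 -13.4 -20.1  -0.5   6.2  -7.3  -0.8  -7.2  -7.6   2.3
  14.6  -6.5  -2.4   2.4]
tool off [90.  0. -0.]
(0.575, 0.2, 0.15) 0.9 70 [ 0.33  0.05  2.23 -0.82  0.    2.55] cost 0.10065
(0.575, 0.2, 0.047) 0.9 70 [ 0.33  0.26  2.18 -0.7   0.    2.45] cost 0.16678
(0.496, 0.222, 0.068) 0.9 70 [ 0.41  0.09  2.32 -0.75  0.    2.55] cost 0.17888
(0.496, 0.15, 0.068) 0.9 70 [ 0.29  0.04  2.38 -0.71  0.    2.43] cost 0.15287
(0.496, 0.15, 0.15) 0.9 70 [ 0.29 -0.16  2.42 -0.84  0.    2.55] cost 0.08881
(0.496, 0.15, 0.15) 0.9 60 [ 0.31 -0.15  2.4  -0.81  0.08  2.55] cost 0.03934
(0.496, 0.222, 0.068) 20 70 [0.42 0.09 2.33 1.23 0.   0.38] cost 0.12858
```

Tilting outward to place would push joint 5 against its lower limit of 0. I'll check the mirrored plan: pick with the tool tilted outward, then place with it pointing back towards the robot.

```bash
cat > k.py <<'E'
from h import *
from scipy.optimize import least_squares
from t import Rt
D=[([-1.15691631,.264705809,1.60527164,0,1.27369738,-.0369],[.2938,-.6070,.2520]),([-.42,-.04,1.98,0,1.2,.70],[.4742,-.1857,.2329]),
([.01,.32,1.81,-.19,1.32,1.09],[.5436,-.0291,.1292]),([.01,.44,1.86,-.2,1.15,1.13],[.5454,-.0285,.0306])]
o=env.get_obs();D.append((o["qpos"],o["tool_pos"]))
X,Y,Z=np.eye(3)
def fk(q,p):
    h,L1,L2,L3,e,a,b=p
    A=R.from_euler('z',q[0]);P=h*Z+A.apply(a*X+b*Y)
    A=A*R.from_euler('y',q[1]);P=P+A.apply(L1*Z)
    A=A*R.from_euler('y',q[2]);P=P+A.apply(L2*Z+e*X)
    A=A*R.from_euler('z',q[3])*R.from_euler('y',q[4]);P=P+A.apply(L3*Z)
    A=A*R.from_euler('z',q[5]);return P,A
p0=np.array([.3,.45,.45,.22,0,0,0])
f=lambda p:np.concatenate([fk(q,p)[0]-x for q,x in D]+[(p-p0)*.01])
s=least_squares(f,p0)
p=s.x
C=fk(o["qpos"],p)[1].inv()*R.from_quat(o["eef_rot"])
lo=[-2.63,-.94,.31,-1.31,0,-2.55];hi=[2.63,2.18,2.57,4.45,2.66,2.55]
def ik(pos,Rg,q0):
    g=lambda q:np.concatenate([(fk(q,p)[0]-pos)*10,((fk(q,p)[1]*C).inv()*Rg).as_rotvec()])
    return least_squares(g,np.clip(q0,np.array(lo)+1e-3,np.array(hi)-1e-3),bounds=(lo,hi))
if __name__=="__main__":
    print(np.round(s.x,4),np.round(s.fun*1000,1));print(C.as_euler('zyx',degrees=True))
    q=o["qpos"]
    for pos,al,ti in ((.5439,-.0281,.2),32,20),((.525,-.04,.03),32,20),((.525,-.04,.03),32,15),((.55,-.205,.03),12.2,20),((.53,-.33,.03),9.2,20),((.53,-.33,.03),9.2,0),((.53,-.1,.2),9.2,-25),((.527,.15,.15),.9,-70),((.527,.15,.068),.9,-70),((.527,.222,.068),.9,-70),((.606,.2,.15),.9,-70),((.606,.2,.047),.9,-70):
        r=ik(np.array(pos),Rt(al,ti),q);print(pos,al,ti,np.round(r.x,2),"cost",round(r.cost,5))
E
python3 k.py
```

```text
[ 0.25  0.51  0.57  0.33 -0.   -0.    0.02] [-0.3  0.2  0.3  0.1  0.9 -0.9  1.2 -0.3  1.2 -0.8 -0.3 -0.4  0.1 -0.1
 -0.1 -0.5  0.6  1.2  1.1 -0.  -0.   0.2]
[90.  0. -0.]
(0.5439, -0.0281, 0.2) 32 20 [-0.25 -0.1   2.13  0.32  0.88  0.59] cost 0.0
(0.525, -0.04, 0.03) 32 20 [-0.28  0.12  2.29  0.51  0.55  0.32] cost 0.0
(0.525, -0.04, 0.03) 32 15 [-0.24  0.14  2.24  0.34  0.6   0.51] cost 0.0
(0.55, -0.205, 0.03) 12.2 20 [-0.53  0.22  2.17  0.47  0.54  0.45] cost 0.0
(0.53, -0.33, 0.03) 9.2 20 [-0.74  0.29  2.07  0.49  0.61  0.3 ] cost 0.0
(0.53, -0.33, 0.03) 9.2 0 [-0.6   0.39  1.89 -0.    0.86  0.81] cost 0.0
(0.53, -0.1, 0.2) 9.2 -25 [-0.15  0.32  1.7  -0.13  1.55  1.29] cost 0.0
(0.527, 0.15, 0.15) 0.9 -70 [0.15 0.85 1.33 0.16 2.17 1.71] cost 0.0
(0.527, 0.15, 0.068) 0.9 -70 [0.15 0.96 1.32 0.15 2.08 1.69] cost 0.0
(0.527, 0.222, 0.068) 0.9 -70 [0.24 0.98 1.27 0.24 2.09 1.77] cost 0.0
(0.606, 0.2, 0.15) 0.9 -70 [0.19 1.01 1.04 0.23 2.3  1.78] cost 0.0
(0.606, 0.2, 0.047) 0.9 -70 [0.19 1.13 1.02 0.21 2.2  1.76] cost 0.0
```

The fit is good to about 1 mm and every mirrored pose is reachable. That plan needs the other end of the bar gripped, so I'll set the short pillar back down gently and start with the long ones.

Emit:
step_arm --pt "0 0 -4 0 0 0 1.5" --pt "0 0 -8 0 0 0 1.5" --pt "0 0 -12 0 0 0 1.5" --pt "0 0 -15 0 0 0 1.5" --pt "0 0 -16.3 0 0 0 1.5" --pt "0 0 -16.8 0 0 0 1.5" --pt "0 0 -16.9 0 0 0 1.5" --pt "0 0 -16.9 0 0 0 3" --pt "0 0 -16.9 0 0 0 5" --pt "0 0 -16.9 0 0 0 5"

```text
clock: 5.25
tool_pos: [0.5447, -0.0286, 0.0308]
eef_rot: [0.947, 0.271, -0.166, 0.048]
contact_force: [0.6, -0.4, -0.1]
gripper_width: 0.0501
```

Emit:
step_arm --pt "0 0 2 0 0 0 5" --pt "0 0 5 0 0 0 5" --pt "0 0 8 0 0 0 5" --pt "0 -3 11 0 0 0 5" --pt "0 -7 11 0 0 0 5" --pt "0 -11 11 0 0 0 5" --pt "0 -15 11 0 0 0 5" --pt "0 -17 11 0 0 0 5" --pt "0 -18 11 0 0 0 5" --pt "0 -18 11 0 0 0 5"

```text
clock: 6.25
tool_pos: [0.544, -0.2091, 0.1402]
eef_rot: [0.947, 0.271, -0.167, 0.048]
contact_force: [-1.2, 0.2, -0.8]
gripper_width: 0.05
```

```bash
python3 t.py 547.6 -207.7 110 12.3 20; python3 - <<'E'
from rig import env
import cv2
cv2.imwrite("pics/side0.png",env.capture("side")[:,:,::-1])
E
python3 m.py | grep "side bright"
```

```text
t 6.25 pos [ 543.99 -209.1   140.21] q [-0.27  0.34  1.77 -0.26  1.29  0.85] w 49.99862923183386 F [-1.16  0.23 -0.79]
shift cm [ 0.36  0.14 -3.02] rot deg [ 15.13 -37.22 -18.79]
side bright (209, 262, 42, 62) 836.5 [506.  208.7] [ 34.4 164.8] ang 91.4 [207 209 214]
side bright (175, 250, 45, 58) 764.0 [584.8 209.9] [ 34.5 163.7] ang 91.6 [207 209 215]
side bright (254, 213, 25, 9) 150.0 [533.8 -34.3] [59.  27.1] ang 33.0 [247 247 247]
side bright (267, 172, 30, 10) 136.0 [ 570.8 -202.3] [80.6 27.8] ang 12.5 [206 203 213]
side bright (295, 152, 24, 9) 96.0 [ 546.5 -330.5] [69.3 28.9] ang 10.0 [247 247 247]
```

The short pillar is back within about 1 mm of where it was. Now tilting the tool the other way over the first long pillar.

Emit:
step_arm --pt "0.1 0 -0.4 2.2 -5.3 -2.7 5" --pt "0.1 0 -0.8 4.3 -10.6 -5.4 5" --pt "0.2 0.1 -1.2 6.5 -16 -8.1 5" --pt "0.2 0.1 -1.6 8.7 -21.3 -10.8 5" --pt "0.3 0.1 -2 10.8 -26.6 -13.4 5" --pt "0.3 0.1 -2.5 13 -31.9 -16.1 5" --pt "0.4 0.1 -3 15.1 -37.2 -18.8 5" --pt "0.4 0.1 -3 15.1 -37.2 -18.8 5" --pt "0.4 0.1 -3 15.1 -37.2 -18.8 5" --pt "0.4 0.1 -3 15.1 -37.2 -18.8 5"

```text
clock: 7.3
tool_pos: [0.5494, -0.2071, 0.1113]
eef_rot: [0.979, 0.107, 0.172, -0.018]
contact_force: [0.4, -0.0, -0.6]
gripper_width: 0.0496
```

```bash
python3 t.py 547.6 -207.7 30 12.3 20
```

```text
t 7.3 pos [ 549.43 -207.13  111.28] q [-0.53  0.09  2.13  0.37  0.69  0.56] w 49.621317216419705 F [ 0.42 -0.01 -0.6 ]
shift cm [-0.18 -0.06 -8.13] rot deg [ 0.16 -0.01 -0.18]
```

Emit:
step_arm --pt "-0.1 0 -2 0 0 0 5" --pt "-0.1 0 -4 0 0 0 5" --pt "-0.1 0 -6 0 0 0 5" --pt "-0.1 0 -7.5 0 0 0 5" --pt "-0.1 0 -8.1 0 0 0 5" --pt "-0.1 0 -8.1 0 0 0 5" --pt "-0.1 0 -8.1 0 0 0 1.5" --pt "-0.1 0 -8.1 0 0 0 1.5" --pt "-0.1 0 -8.1 0 0 0 1.5" --pt "-0.1 0 -8.1 0 0 0 1.5"

```text
clock: 8.3
tool_pos: [0.5481, -0.2082, 0.0307]
eef_rot: [0.979, 0.106, 0.173, -0.017]
contact_force: [-1.2, 0.8, 4.3]
gripper_width: 0.0225
```

```bash
python3 t.py 547.6 -207.7 150 12.3 20
```

```text
t 8.3 pos [ 548.08 -208.22   30.71] q [-0.54  0.22  2.17  0.47  0.54  0.44] w 22.543776680174492 F [-1.19  0.82  4.26]
shift cm [-0.05  0.05 11.93] rot deg [ 0.17  0.11 -0.04]
```

Emit:
step_arm --pt "0 0 1 0 0 0 1.5" --pt "0 0 4 0 0 0 1.5" --pt "0 0 8 0 0 0 1.5" --pt "0 0 12 0 0 0 1.5" --pt "0 3 15 0 0 0 1.5" --pt "0 7 17 0 0 0 1.5" --pt "0 11 17 0 0 0 1.5" --pt "0 14 17 0 0 0 1.5" --pt "0 16 17 0 0 0 1.5" --pt "0 16 17 0 0 0 1.5"

```text
clock: 9.3
tool_pos: [0.5461, -0.0452, 0.1994]
eef_rot: [0.979, 0.108, 0.172, -0.018]
contact_force: [-0.1, 0.9, -1.5]
gripper_width: 0.0223
```

```bash
python3 t.py 529.5 215 170 0.9 -70; python3 - <<'E'
from rig import env
import cv2
a=env.capture("side")[:,:,::-1]
cv2.imwrite("pics/s3.png",a)
E
```

```text
t 9.3 pos [546.11 -45.24 199.41] q [-0.21 -0.12  2.16  0.2   0.8   1.02] w 22.284123704179116 F [-0.14  0.89 -1.52]
shift cm [-1.66 26.02 -2.94] rot deg [-10.48  89.44  -9.19]
```

View pics/s3.png

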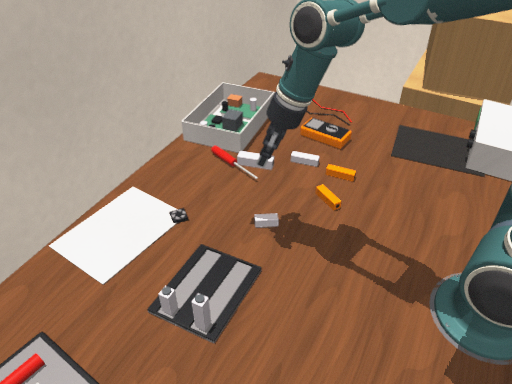

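The pillar is held level at about (255,160) in the side view. Turning it upright on the way to the tray.

Emit:
step_arm --pt "-0.1 1.5 0 -0.9 8 -0.8 1.5" --pt "-0.2 4 0 -1.9 16 -1.7 1.5" --pt "-0.4 7 0 -2.8 24 -2.5 1.5" --pt "-0.6 10 0 -3.7 32 -3.3 1.5" --pt "-0.8 13 0 -4.7 40 -4.1 1.5" --pt "-1 16 0 -5.6 48 -4.9 1.5" --pt "-1.2 19 0 -6.6 56 -5.8 1.5" --pt "-1.4 22 0 -7.5 64 -6.6 1.5" --pt "-1.5 24 0 -8.4 72 -7.4 1.5" --pt "-1.6 26 0 -9.4 80 -8.2 1.5"

```text
clock: 10.35
tool_pos: [0.5327, 0.2125, 0.1991]
eef_rot: [0.863, 0.017, -0.505, 0.003]
contact_force: [-0.4, -0.4, -0.6]
gripper_width: 0.0224
```

```bash
python3 t.py 529.5 215 130 0.9 -70
```

```text
t 10.35 pos [532.68 212.46 199.12] q [0.23 0.75 1.32 0.21 2.12 1.77] w 22.44171393469496 F [-0.37 -0.37 -0.63]
shift cm [-0.32  0.25 -6.91] rot deg [-0.9   9.31 -0.92]
```

Emit:
step_arm --pt "-0.1 0 -1.5 -0.5 4.7 -0.5 1.5" --pt "-0.1 0 -3.5 -0.9 9.4 -0.9 1.5" --pt "-0.1 0 -5.5 -0.9 9.4 -0.9 1.5" --pt "-0.1 0 -7 -0.9 9.4 -0.9 1.5" --pt "-0.1 0 -7 -0.9 9.4 -0.9 1.5" --pt "-0.1 0 -7 -0.9 9.4 -0.9 1.5" --pt "-0.1 0 -7 -0.9 9.4 -0.9 1.5" --pt "-0.1 0 -7 -0.9 9.4 -0.9 1.5" --pt "-0.1 0 -7 -0.9 9.4 -0.9 1.5" --pt "-0.1 0 -7 -0.9 9.4 -0.9 1.5"

```text
clock: 11.35
tool_pos: [0.5303, 0.2126, 0.1301]
eef_rot: [0.82, 0.007, -0.572, 0.005]
contact_force: [-0.5, 0.3, -1.0]
gripper_width: 0.0225
```

```bash
python3 t.py 529.5 215 68.5 0.9 -70; python3 - <<'E'
from rig import env
import cv2
a=env.capture("side")[:,:,::-1];b=env.capture("top")[:,:,::-1]
cv2.imwrite("pics/s4.png",cv2.resize(a[180:340,130:290],None,fx=3.5,fy=3.5,interpolation=cv2.INTER_NEAREST))
cv2.imwrite("pics/t4.png",cv2.resize(b[140:260,90:250],None,fx=4,fy=4,interpolation=cv2.INTER_NEAREST))
E
```

```text
t 11.35 pos [530.29 212.58 130.08] q [0.23 0.9  1.28 0.24 2.16 1.77] w 22.514740303774325 F [-0.53  0.31 -0.98]
shift cm [-0.08  0.24 -6.16] rot deg [-0.04  0.16 -0.11]
```

View pics/s4.png

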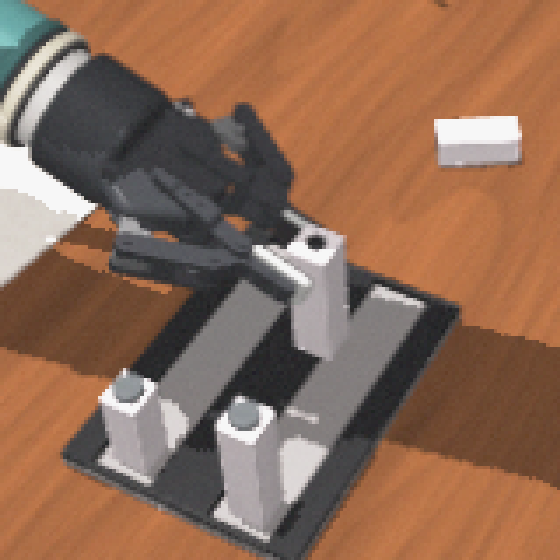

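View pics/t4.png

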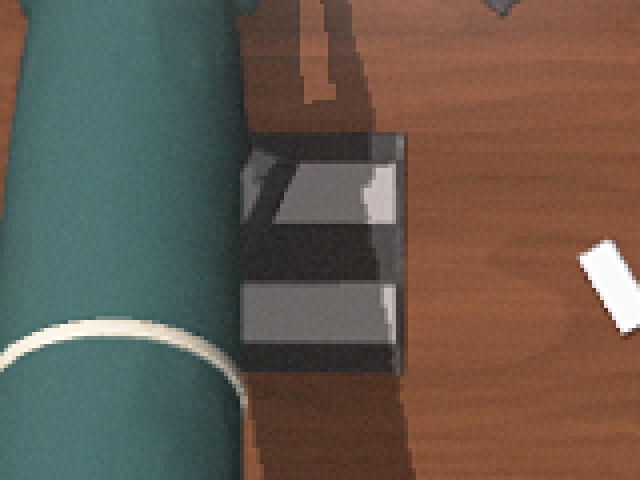

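The pillar is upright in the jaws: end hole at crop (318,241), lowest corner at (328,358). I'll check where it sits.

```bash
python3 - <<'E'
from h import *
np.set_printoptions(suppress=True,precision=1)
f=lambda a,b:(a/3.5+130-.5,b/3.5+180-.5)
for z in(.1476,.1496,.1516):print(z,onz('side',f(318,241),z)*1000)
# bottom corner: near robot? project predicted bottom corners
P=np.array([[512.3+sx*12,212.6+sy*12,z] for z in(67.6,149.6) for sx in(-1,1) for sy in(-1,1)])/1000
print((proj('side',P)-[130-.5,180-.5])*3.5)
E
```

```text
0.1476 [[512.5 208.2 147.6]]
0.1496 [[511.5 209.7 149.6]]
0.1516 [[510.4 211.3 151.6]]
[[349.1 334.7]
 [327.9 363.4]
 [313.8 319.7]
 [292.3 347.8]
 [344.1 237.3]
 [321.5 266. ]
 [306.7 222.3]
 [283.5 250.4]]
```

Emit:
step_arm --pt "0 0 -1.5 0 0 0 1.5" --pt "0 0 -3 0 0 0 1.5" --pt "0 0 -4.3 0 0 0 1.5" --pt "0 0 -5.2 0 0 0 1.5" --pt "0 0 -5.6 0 0 0 1.5" --pt "0 0 -5.8 0 0 0 1.5" --pt "-0.1 0 -5.9 0 0 0 1.5" --pt "-0.1 0 -6 0 0 0 1.5" --pt "-0.1 0 -6 0 0 0 1.5" --pt "-0.1 0 -6 0 0 0 1.5"

```text
clock: 12.45
tool_pos: [0.5293, 0.2125, 0.0698]
eef_rot: [0.82, 0.007, -0.573, 0.005]
contact_force: [0.3, 0.0, -0.2]
gripper_width: 0.0225
```

```bash
python3 t.py 529.5 215 68.5 0.9 -70; python3 - <<'E'
from rig import env
import cv2
a=env.capture("side")[:,:,::-1]
cv2.imwrite("pics/s5.png",cv2.resize(a[220:340,150:270],None,fx=5,fy=5,interpolation=cv2.INTER_NEAREST))
E
```

```text
t 12.45 pos [529.33 212.49  69.76] q [0.23 0.97 1.28 0.23 2.09 1.76] w 22.462718966526346 F [ 0.27  0.02 -0.18]
shift cm [ 0.02  0.25 -0.13] rot deg [-0.04  0.13 -0.11]
```

View pics/s5.png

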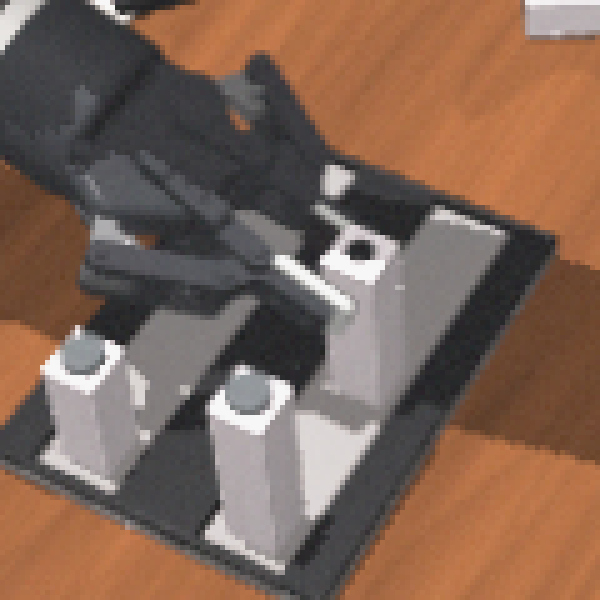

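The pillar stands nearly on the floor of the near lane (foot about (375,405)) and the force is close to zero. I'll lower it slowly to contact.

Emit:
step_arm --pt "0 0 -0.05 0 0 0 1.5" --pt "0 0 -0.1 0 0 0 1.5" --pt "0 0 -0.15 0 0 0 1.5" --pt "0 0 -0.2 0 0 0 1.5" --pt "0 0 -0.2 0 0 0 1.5" --pt "0 0 -0.2 0 0 0 1.5" --pt "0 0 -0.2 0 0 0 1.5" --pt "0 0 -0.2 0 0 0 1.5" --pt "0 0 -0.2 0 0 0 1.5" --pt "0 0 -0.2 0 0 0 1.5"

```text
clock: 13.5
tool_pos: [0.5293, 0.2125, 0.069]
eef_rot: [0.819, 0.008, -0.574, 0.005]
contact_force: [1.3, -0.3, 5.9]
gripper_width: 0.0224
```

Emit:
step_arm --pt "0 0 0.05 0 0 0 1.8" --pt "0 0 0.05 0 0 0 2.6" --pt "0 0 0.05 0 0 0 3.2" --pt "0 0 0.05 0 0 0 4" --pt "0 0 0.05 0 0 0 4" --pt "0.9 0 0.35 0 0 0 4" --pt "2.4 0 0.9 0 0 0 4" --pt "4.7 0 1.7 0 0 0 4" --pt "6.6 0 3.5 0 0 0 4" --pt "7.5 0 6.5 0 0 0 4"

```text
clock: 14.5
tool_pos: [0.6047, 0.212, 0.1305]
eef_rot: [0.819, 0.007, -0.574, 0.005]
contact_force: [-0.1, 0.2, 0.2]
gripper_width: 0.04
```

```bash
python3 t.py 530.8 -333.6 150 9.2 20; python3 - <<'E'
from rig import env
import cv2
a=env.capture("side")[:,:,::-1]
cv2.imwrite("pics/s6.png",cv2.resize(a[220:340,150:270],None,fx=5,fy=5,interpolation=cv2.INTER_NEAREST))
E
```

```text
t 14.5 pos [604.72 211.98 130.5 ] q [0.21 1.03 1.04 0.24 2.27 1.79] w 40.02771143398298 F [-0.12  0.2   0.22]
shift cm [ -7.39 -54.56   1.95] rot deg [  8.01 -89.78   6.48]
```

View pics/s6.png

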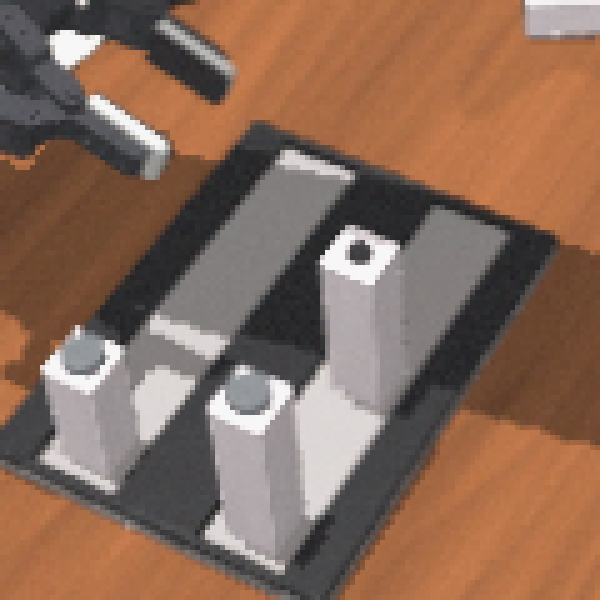

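The first long pillar stands upright in the near lane, square with the sample. Moving on to the second.

Emit:
step_arm --pt "0 -2 2 0.7 -8 0.6 4.5" --pt "0 -6 4 1.4 -16 1.2 5" --pt "-0.5 -10 6 2.1 -24 1.7 5" --pt "-1 -14.5 7 2.9 -32 2.3 5" --pt "-2 -19 7 3.6 -40 2.9 5" --pt "-3 -23.5 7 4.3 -48 3.5 5" --pt "-4 -28 7 5 -56 4 5" --pt "-5 -32.5 7 5.7 -64 4.6 5" --pt "-6 -37 7 6.4 -72 5.2 5" --pt "-7 -41 7 7.1 -80 5.8 5"

```text
clock: 15.55
tool_pos: [0.5343, -0.1998, 0.2046]
eef_rot: [0.993, 0.074, 0.094, -0.01]
contact_force: [0.4, 0.2, -0.0]
gripper_width: 0.0498
```

```bash
python3 t.py 530.3 -333.6 110 9.2 20; python3 - <<'E'
from rig import env
import cv2
cv2.imwrite("pics/side0.png",env.capture("side")[:,:,::-1]);cv2.imwrite("pics/top0.png",env.capture("top")[:,:,::-1])
E
python3 m.py
```

```text
t 15.55 pos [ 534.34 -199.84  204.61] q [-0.47  0.01  1.99  0.14  0.99  0.89] w 49.764936141192265 F [ 0.36  0.2  -0.02]
shift cm [ -0.4  -13.38  -9.46] rot deg [ 1.1  -9.13  0.66]
top bright (272, 362, 36, 18) 110.0 [ 118.2 -159.5] [100.1  19. ] ang 61.4 [179 196 196]
top bright (235, 201, 18, 22) 146.0 [532.1 -35.3] [55.9 20.1] ang 32.0 [235 234 237]
top bright (351, 191, 13, 31) 220.5 [ 550.9 -330.4] [78.1 22.4] ang 9.1 [233 233 236]
top all (264, 357, 51, 27) 227.5 [ 117.3 -159.4] [144.8  23.6] ang 63.8 [202 219 223]
top all (327, 336, 17, 13) 99.5 [ 197.9 -279.3] [41.  23.4] ang 70.6 [212 227 234]
top all (269, 302, 17, 13) 111.0 [ 285.2 -127.4] [40.8 22.9] ang 66.1 [216 230 236]
top all (348, 287, 16, 14) 93.5 [ 325.3 -331.7] [39.4 24.2] ang 60.4 [224 235 240]
top all (292, 253, 17, 15) 100.5 [ 410.  -185.9] [39.3 25.1] ang 62.6 [226 236 240]
top all (108, 211, 81, 15) 694.0 [510.9 218.5] [ 36.  216.5] ang 90.4 [176 175 179]
top all (235, 200, 19, 23) 189.5 [532.1 -35.3] [58.6 24.6] ang 32.0 [236 234 237]
top all (351, 190, 13, 33) 246.5 [ 550.9 -330.3] [83.2 23.4] ang 9.1 [233 233 236]
top all (112, 181, 77, 15) 852.0 [589.3 215.4] [ 37.1 206.2] ang 90.8 [149 151 158]
side bright (214, 265, 16, 12) 92.0 [541.8 166.4] [26.2 25.4] ang 1.1 [48 49 49]
side bright (254, 213, 25, 8) 138.0 [533.8 -34.8] [58.3 26.3] ang 33.2 [244 244 245]
side bright (291, 151, 28, 10) 114.5 [ 553.3 -330.5] [80.7 27.4] ang 8.7 [244 244 245]
side all (209, 293, 17, 31) 257.5 [505.4 257.6] [35.4 67.1] ang 91.4 [167 168 176]
side all (214, 265, 16, 13) 103.5 [541.6 167.7] [27.5 30.1] ang 91.0 [48 49 49]
side all (230, 262, 21, 33) 328.5 [506.7 169.2] [35.1 85.8] ang 91.3 [165 165 172]
side all (159, 250, 61, 58) 844.0 [596.5 209.3] [ 60.7 164.6] ang 90.5 [166 168 173]
side all (254, 213, 25, 14) 257.5 [529.1 -26.6] [59.6 45.1] ang 33.2 [194 192 200]
side all (291, 151, 28, 15) 169.0 [ 550.8 -317.9] [81.9 53.1] ang 8.8 [200 198 209]
```

Emit:
step_arm --pt "-0.1 -3 -1 0.5 -4.7 0.3 5" --pt "-0.2 -6.5 -2 1 -9.3 0.7 5" --pt "-0.3 -10 -4 1 -9.3 0.7 5" --pt "-0.4 -12.5 -6 1 -9.3 0.7 5" --pt "-0.4 -13.4 -8.5 1 -9.3 0.7 5" --pt "-0.4 -13.4 -10.5 1 -9.3 0.7 5" --pt "-0.4 -13.4 -12 1 -9.3 0.7 5" --pt "-0.4 -13.4 -12 1 -9.3 0.7 5" --pt "-0.4 -13.4 -12 1 -9.3 0.7 5" --pt "-0.4 -13.4 -12 1 -9.3 0.7 5"

```text
clock: 16.65
tool_pos: [0.5312, -0.3318, 0.0838]
eef_rot: [0.982, 0.08, 0.171, -0.014]
contact_force: [1.0, -0.4, 0.1]
gripper_width: 0.0501
```

```bash
python3 t.py 530.3 -333.6 30 9.2 20
```

```text
t 16.65 pos [ 531.23 -331.83   83.85] q [-0.74  0.22  2.04  0.42  0.71  0.37] w 50.12271761365004 F [ 1.02 -0.45  0.1 ]
shift cm [-0.09 -0.18 -5.38] rot deg [ 0.01 -0.22 -0.09]
```

Emit:
step_arm --pt "-0.1 -0.1 -1.5 0 0 0 5" --pt "-0.1 -0.1 -3 0 0 0 5" --pt "-0.1 -0.1 -4.3 0 0 0 5" --pt "-0.1 -0.1 -5.1 0 0 0 5" --pt "-0.1 -0.1 -5.4 0 0 0 5" --pt "-0.1 -0.1 -5.4 0 0 0 5" --pt "-0.1 -0.1 -5.4 0 0 0 1.5" --pt "-0.1 -0.1 -5.4 0 0 0 1.5" --pt "-0.1 -0.1 -5.4 0 0 0 1.5" --pt "-0.1 -0.1 -5.4 0 0 0 1.5"

```text
clock: 17.65
tool_pos: [0.5296, -0.3331, 0.0292]
eef_rot: [0.982, 0.079, 0.171, -0.014]
contact_force: [-0.5, -0.7, 2.8]
gripper_width: 0.0225
```

Emit:
step_arm --pt "0 0 1 0 0 0 1.5" --pt "0 0 4 0 0 0 1.5" --pt "0 0 8 0 0 0 1.5" --pt "0 0 12 0 0 0 1.5" --pt "0 3 15 0 0 0 1.5" --pt "0 7 17 0 0 0 1.5" --pt "0 11.5 17 0 0 0 1.5" --pt "0 16 17 0 0 0 1.5" --pt "0 20 17 0 0 0 1.5" --pt "0 22 17 0 0 0 1.5"

```text
clock: 18.65
tool_pos: [0.5277, -0.1094, 0.1983]
eef_rot: [0.982, 0.08, 0.17, -0.016]
contact_force: [0.0, -1.0, -1.9]
gripper_width: 0.0228
```

```bash
python3 t.py 530.5 143 200 0.9 -70
```

```text
t 18.65 pos [ 527.73 -109.43  198.29] q [-0.35 -0.13  2.17  0.23  0.82  0.92] w 22.781282435200776 F [ 0.01 -0.99 -1.88]
shift cm [ 0.28 25.24  0.17] rot deg [-8.17 89.33 -6.52]
```

Emit:
step_arm --pt "0 1.5 0 -0.7 8 -0.6 1.5" --pt "0 4 0 -1.5 16 -1.2 1.5" --pt "0 7 0 -2.2 24 -1.8 1.5" --pt "0.1 10 0 -2.9 32 -2.3 1.5" --pt "0.1 13 0 -3.7 40 -2.9 1.5" --pt "0.1 16 0 -4.4 48 -3.5 1.5" --pt "0.2 19 0 -5.1 56 -4.1 1.5" --pt "0.2 21.5 0 -5.9 64 -4.7 1.5" --pt "0.2 23.5 0 -6.6 72 -5.3 1.5" --pt "0.3 25.2 0 -7.3 80 -5.8 1.5"

```text
clock: 19.65
tool_pos: [0.5328, 0.1409, 0.1989]
eef_rot: [0.862, 0.015, -0.506, 0.004]
contact_force: [0.5, 0.3, -1.3]
gripper_width: 0.0226
```

Emit:
step_arm --pt "0 0 -1.5 -0.4 4.7 -0.3 1.5" --pt "0 0 -3.5 -0.8 9.3 -0.7 1.5" --pt "0 0 -5.5 -0.8 9.3 -0.7 1.5" --pt "0 0 -7 -0.8 9.3 -0.7 1.5" --pt "0 0 -8.5 -0.8 9.3 -0.7 1.5" --pt "0 0 -9.5 -0.8 9.3 -0.7 1.5" --pt "0 0 -10 -0.8 9.3 -0.7 1.5" --pt "0 0 -10 -0.8 9.3 -0.7 1.5" --pt "0 0 -10 -0.8 9.3 -0.7 1.5" --pt "0 0 -10 -0.8 9.3 -0.7 1.5"

```text
clock: 20.65
tool_pos: [0.5326, 0.1395, 0.0993]
eef_rot: [0.82, 0.007, -0.572, 0.005]
contact_force: [0.9, -0.5, -1.0]
gripper_width: 0.0224
```

```bash
python3 t.py 530.5 143 68.5 0.9 -70; python3 - <<'E'
from rig import env
import cv2
a=env.capture("side")[:,:,::-1]
cv2.imwrite("pics/s7.png",cv2.resize(a[200:340,150:290],None,fx=4,fy=4,interpolation=cv2.INTER_NEAREST))
E
```

```text
t 20.65 pos [532.59 139.5   99.26] q [0.14 0.92 1.32 0.14 2.12 1.69] w 22.40433292438213 F [ 0.95 -0.5  -0.99]
shift cm [-0.21  0.35 -3.08] rot deg [ 0.01  0.19 -0.04]
```

View pics/s7.png

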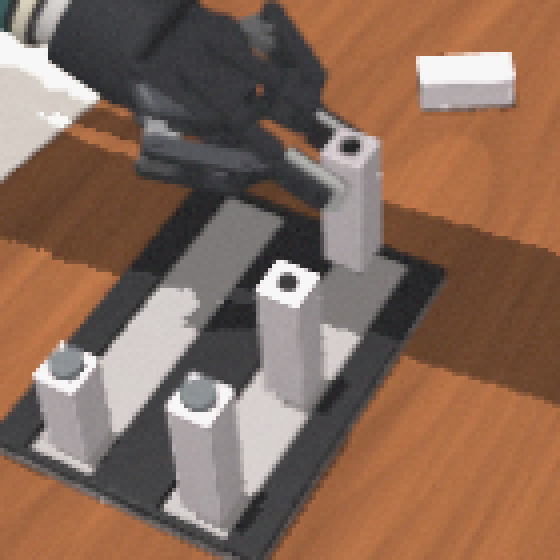

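The second long pillar is upright above the lane, and the first still stands at crop (290,340). Lowering.

Emit:
step_arm --pt "-0.1 0.2 -1 0 0 0 1.5" --pt "-0.2 0.4 -2 0 0 0 1.5" --pt "-0.2 0.4 -2.5 0 0 0 1.5" --pt "-0.2 0.4 -2.7 0 0 0 1.5" --pt "-0.2 0.4 -2.8 0 0 0 1.5" --pt "-0.2 0.4 -2.9 0 0 0 1.5" --pt "-0.2 0.4 -2.95 0 0 0 1.5" --pt "-0.2 0.4 -3 0 0 0 1.5" --pt "-0.2 0.4 -3 0 0 0 1.5" --pt "-0.2 0.4 -3 0 0 0 1.5"

```text
clock: 21.7
tool_pos: [0.5298, 0.1434, 0.0702]
eef_rot: [0.819, 0.007, -0.574, 0.005]
contact_force: [-2.2, -0.1, 6.4]
gripper_width: 0.0225
```

Emit:
step_arm --pt "0 0 0.05 0 0 0 1.8" --pt "0 0 0.05 0 0 0 2.6" --pt "0 0 0.05 0 0 0 3.2" --pt "0 0 0.05 0 0 0 3.8" --pt "0 0 0.05 0 0 0 3.8" --pt "0.9 0 0.35 0 0 0 3.8" --pt "2.4 0 0.9 0 0 0 3.8" --pt "4.7 0 1.7 0 0 0 3.8" --pt "6.6 0 3.5 0 0 0 3.8" --pt "7.5 0 6.5 0 0 0 3.8"

```text
clock: 22.7
tool_pos: [0.6057, 0.1431, 0.1316]
eef_rot: [0.819, 0.006, -0.574, 0.005]
contact_force: [0.2, 0.1, -0.0]
gripper_width: 0.0376
```

```bash
python3 t.py 522.6 -41.6 100 32.4 20; python3 - <<'E'
from rig import env
import cv2
a=env.capture("side")[:,:,::-1]
cv2.imwrite("pics/s8.png",cv2.resize(a[200:340,150:290],None,fx=4,fy=4,interpolation=cv2.INTER_NEAREST))
E
```

```text
t 22.7 pos [605.74 143.12 131.61] q [0.13 1.01 1.08 0.14 2.27 1.7 ] w 37.60332512785617 F [ 0.25  0.09 -0.01]
shift cm [ -8.31 -18.47  -3.16] rot deg [ 26.14 -87.16  24.71]
```

View pics/s8.png

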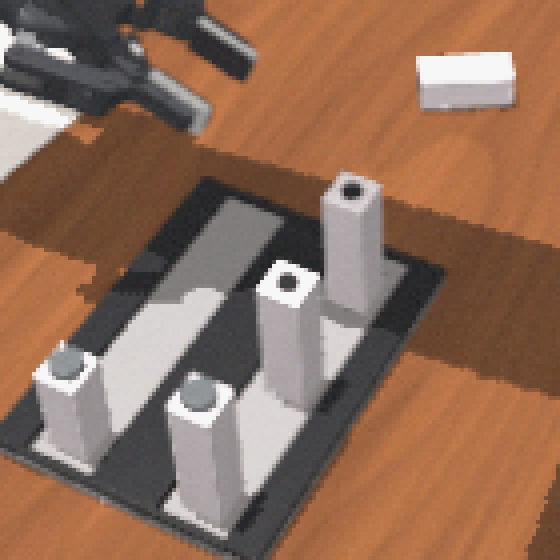

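Both long pillars stand in the near lane. Now the short one.

Emit:
step_arm --pt "0 -1 2 2.2 -7.4 2.1 4.5" --pt "0 -3 4 4.5 -14.9 4.2 5" --pt "-0.5 -5.5 6 6.7 -22.3 6.3 5" --pt "-1 -8 6 8.9 -29.7 8.4 5" --pt "-2 -10.5 6 11.1 -37.1 10.5 5" --pt "-3.5 -13 6 13.4 -44.6 12.6 5" --pt "-5 -15 5 15.6 -52 14.7 5" --pt "-6.5 -17 4 17.8 -59.4 16.8 5" --pt "-7.5 -18 3 20.1 -66.9 18.9 5" --pt "-8.3 -18.5 2 22.3 -74.3 21 5"

```text
clock: 23.75
tool_pos: [0.5224, -0.0426, 0.1547]
eef_rot: [0.967, 0.243, 0.057, -0.041]
contact_force: [-0.6, -0.1, 0.3]
gripper_width: 0.0501
```

```bash
python3 t.py 522.6 -41.6 100 32.4 20
```

```text
t 23.75 pos [522.4  -42.61 154.65] q [-0.21  0.02  2.08  0.15  0.98  0.79] w 50.12123744237793 F [-0.64 -0.12  0.25]
shift cm [ 0.02  0.1  -5.47] rot deg [  3.77 -12.28   3.62]
```

Emit:
step_arm --pt "0 0.1 -1 1.9 -6.2 1.8 5" --pt "0 0.1 -2.5 3.8 -12.4 3.6 5" --pt "0 0.1 -4 3.8 -12.4 3.6 5" --pt "0 0.1 -5.5 3.8 -12.4 3.6 5" --pt "0 0.1 -7 3.8 -12.4 3.6 5" --pt "0 0.1 -7 3.8 -12.4 3.6 5" --pt "0 0.1 -7 3.8 -12.4 3.6 5" --pt "0 0.1 -7 3.8 -12.4 3.6 5" --pt "0 0.1 -7 3.8 -12.4 3.6 5" --pt "0 0.1 -7 3.8 -12.4 3.6 5"

```text
clock: 24.75
tool_pos: [0.5228, -0.0407, 0.0842]
eef_rot: [0.946, 0.274, 0.165, -0.049]
contact_force: [-0.0, 0.1, 0.1]
gripper_width: 0.0501
```

```bash
python3 t.py 522.6 -41.6 30 32.4 20
```

```text
t 24.75 pos [522.77 -40.67  84.17] q [-0.29  0.03  2.26  0.43  0.67  0.41] w 50.09569285338109 F [-0.02  0.07  0.07]
shift cm [-0.02 -0.09 -5.42] rot deg [-0.02 -0.26  0.02]
```

Emit:
step_arm --pt "0 -0.1 -1.5 0 0 0 5" --pt "0 -0.1 -3 0 0 0 5" --pt "0 -0.1 -4.3 0 0 0 5" --pt "0 -0.1 -5.1 0 0 0 5" --pt "0 -0.1 -5.4 0 0 0 5" --pt "0 -0.1 -5.4 0 0 0 5" --pt "0 -0.1 -5.4 0 0 0 1.5" --pt "0 -0.1 -5.4 0 0 0 1.5" --pt "0 -0.1 -5.4 0 0 0 1.5" --pt "0 -0.1 -5.4 0 0 0 1.5"

```text
clock: 25.75
tool_pos: [0.5229, -0.0418, 0.0302]
eef_rot: [0.946, 0.274, 0.165, -0.049]
contact_force: [-0.1, -0.9, 4.4]
gripper_width: 0.0225
```

Emit:
step_arm --pt "0 0 1 0 0 0 1.5" --pt "0 0 4 0 0 0 1.5" --pt "0 0 8 0 0 0 1.5" --pt "0 0 12 0 0 0 1.5" --pt "0 0 15 0 0 0 1.5" --pt "1 1 18 0 0 0 1.5" --pt "3 3 20 0 0 0 1.5" --pt "5 5 20 0 0 0 1.5" --pt "6 6 20 0 0 0 1.5" --pt "6 6 20 0 0 0 1.5"

```text
clock: 26.75
tool_pos: [0.5821, 0.0196, 0.229]
eef_rot: [0.946, 0.275, 0.163, -0.05]
contact_force: [-1.0, 0.3, -1.3]
gripper_width: 0.0223
```

```bash
python3 t.py 609.2 200 230 0.9 -70
```

```text
t 26.75 pos [582.13  19.56 228.98] q [-0.13 -0.05  2.03  0.28  0.92  0.73] w 22.345321090746058 F [-0.99  0.25 -1.3 ]
shift cm [ 2.71 18.04  0.1 ] rot deg [-26.22  86.72 -24.62]
```

Emit:
step_arm --pt "0.2 1 0 -2.2 7.4 -2.1 1.5" --pt "0.5 2.5 0 -4.5 14.8 -4.2 1.5" --pt "0.8 4.5 0 -6.7 22.2 -6.3 1.5" --pt "1.1 6.5 0 -8.9 29.6 -8.4 1.5" --pt "1.4 9 0 -11.2 37 -10.5 1.5" --pt "1.7 11.5 0 -13.4 44.4 -12.6 1.5" --pt "2 13.5 0 -15.7 51.8 -14.7 1.5" --pt "2.3 15.5 0 -17.9 59.2 -16.8 1.5" --pt "2.5 17 0 -20.1 66.6 -18.9 1.5" --pt "2.7 18 0 -22.4 74 -21 1.5"

```text
clock: 27.75
tool_pos: [0.609, 0.1988, 0.2288]
eef_rot: [0.875, 0.05, -0.481, -0.003]
contact_force: [0.3, -0.1, -1.7]
gripper_width: 0.0224
```

```bash
python3 t.py 609.2 200 90 0.9 -70
```

```text
t 27.75 pos [609.   198.83 228.79] q [0.21 0.83 1.09 0.17 2.21 1.69] w 22.406558332543234 F [ 0.32 -0.13 -1.67]
shift cm [  0.02   0.12 -13.88] rot deg [-3.61 12.41 -3.61]
```

Emit:
step_arm --pt "0 0.1 -1 -1.8 6.3 -1.8 1.5" --pt "0 0.1 -3 -3.6 12.5 -3.6 1.5" --pt "0 0.1 -5.5 -3.6 12.5 -3.6 1.5" --pt "0 0.1 -8 -3.6 12.5 -3.6 1.5" --pt "0 0.1 -10.5 -3.6 12.5 -3.6 1.5" --pt "0 0.1 -12.5 -3.6 12.5 -3.6 1.5" --pt "0 0.1 -13.9 -3.6 12.5 -3.6 1.5" --pt "0 0.1 -13.9 -3.6 12.5 -3.6 1.5" --pt "0 0.1 -13.9 -3.6 12.5 -3.6 1.5" --pt "0 0.1 -13.9 -3.6 12.5 -3.6 1.5"

```text
clock: 28.75
tool_pos: [0.6098, 0.1997, 0.092]
eef_rot: [0.821, 0.008, -0.571, 0.004]
contact_force: [-0.9, -0.4, -0.1]
gripper_width: 0.0231
```

```bash
python3 t.py 609.2 200 47.5 0.9 -70; python3 - <<'E'
from rig import env
import cv2
a=env.capture("side")[:,:,::-1]
cv2.imwrite("pics/s9.png",cv2.resize(a[200:340,130:270],None,fx=4,fy=4,interpolation=cv2.INTER_NEAREST))
E
```

```text
t 28.75 pos [609.83 199.68  91.99] q [0.19 1.08 1.03 0.21 2.24 1.76] w 23.08037228749443 F [-0.94 -0.39 -0.13]
shift cm [-0.06  0.03 -4.45] rot deg [-0.15  0.42 -0.05]
```

View pics/s9.png

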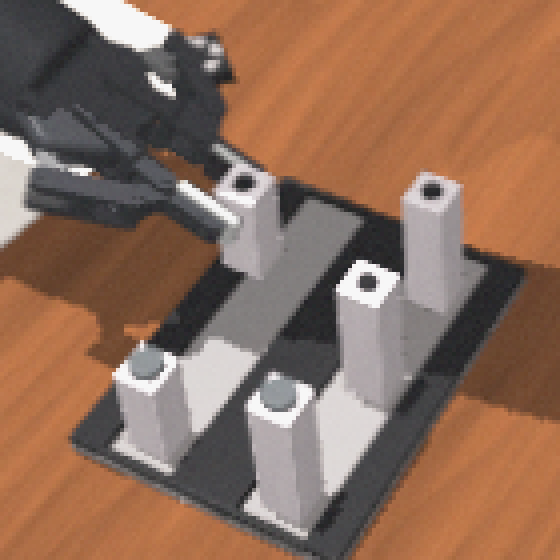

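The short pillar is upright above the far lane (crop about (250,225)), and both long pillars still stand. Lowering.

Emit:
step_arm --pt "0 0 -1.5 -0.1 0.3 0 1.5" --pt "0 0 -3 -0.1 0.3 0 1.5" --pt "0 0 -3.7 -0.1 0.3 0 1.5" --pt "0 0 -4 -0.1 0.3 0 1.5" --pt "0 0 -4.1 -0.1 0.3 0 1.5" --pt "0 0 -4.2 -0.1 0.3 0 1.5" --pt "0 0 -4.25 -0.1 0.3 0 1.5" --pt "0 0 -4.3 -0.1 0.3 0 1.5" --pt "0 0 -4.3 -0.1 0.3 0 1.5" --pt "0 0 -4.3 -0.1 0.3 0 1.5"

```text
clock: 29.8
tool_pos: [0.6093, 0.1995, 0.0483]
eef_rot: [0.819, 0.007, -0.574, 0.005]
contact_force: [-0.4, 1.1, 3.8]
gripper_width: 0.0224
```

Light contact at 3.8 N. Releasing and backing off.

Emit:
step_arm --pt "0 0 0 0 0 0 1.8" --pt "0 0 0 0 0 0 2.6" --pt "0 0 0 0 0 0 3.2" --pt "0 0 0 0 0 0 4" --pt "0 0 0 0 0 0 4" --pt "0.9 0 0.3 0 0 0 4" --pt "2.4 0 0.9 0 0 0 4" --pt "4.7 0 1.7 0 0 0 4" --pt "6.6 0 3.5 0 0 0 4" --pt "7.5 0 6.5 0 0 0 4"

```text
clock: 30.8
tool_pos: [0.6839, 0.199, 0.1094]
eef_rot: [0.818, 0.006, -0.575, 0.005]
contact_force: [-0.0, -0.3, -0.5]
gripper_width: 0.0403
```

Emit:
step_arm --pt "0 -1 3 0 -6 0 4" --pt "0 -4 6 0 -14 0 4" --pt "0 -8 8 0 -22 0 4" --pt "0 -12 10 0 -30 0 4" --pt "0 -16.5 12 0 -38 0 4" --pt "0 -21 12 0 -46 0 4" --pt "0 -25.5 12 0 -54 0 4" --pt "0 -30 12 0 -62 0 4" --pt "0 -33 12 0 -68 0 4" --pt "0 -33 12 0 -68 0 4"

```text
clock: 31.8
tool_pos: [0.6813, -0.135, 0.2337]
eef_rot: [1.0, 0.0, -0.017, 0.009]
contact_force: [0.7, -0.4, 0.6]
gripper_width: 0.04
```

```bash
python3 - <<'E'
from rig import env
import cv2
a=env.capture("side")[:,:,::-1];b=env.capture("top")[:,:,::-1]
cv2.imwrite("pics/sA.png",a);cv2.imwrite("pics/tA.png",b)
cv2.imwrite("pics/sAz.png",cv2.resize(a[200:340,130:270],None,fx=4,fy=4,interpolation=cv2.INTER_NEAREST))
cv2.imwrite("pics/tAz.png",cv2.resize(b[165:240,100:200],None,fx=6,fy=6,interpolation=cv2.INTER_NEAREST))
print(env.get_obs()["tool_pos"])
E
```

```text
[ 0.68317682 -0.13129697  0.23289637]
```

View pics/sA.png

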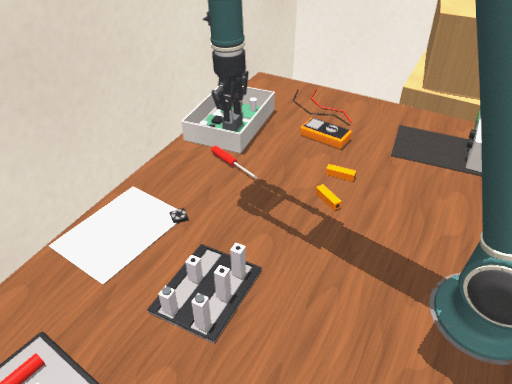

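View pics/sAz.png

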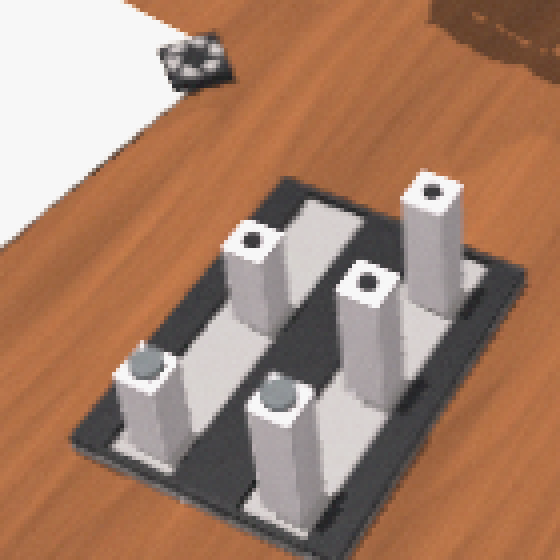

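View pics/tAz.png

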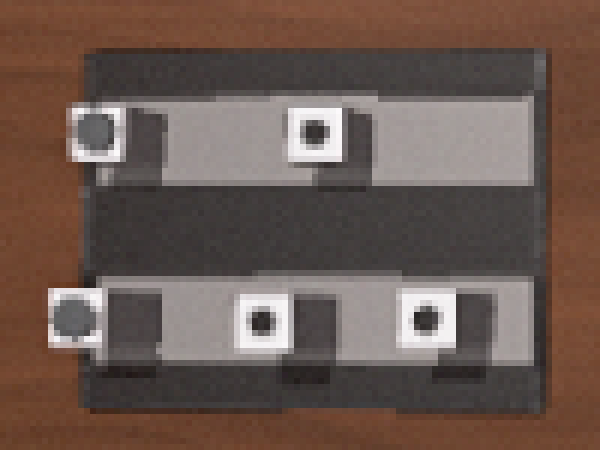

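All three stand upright in the right lanes: holes at top crop (314,131), (262,321) and (426,319). Now checking how well they line up with the samples.

```bash
python3 - <<'E'
from h import *
np.set_printoptions(suppress=True,precision=1)
f=lambda a,b:(a/6+100-.5,b/6+165-.5)
g=lambda a,b:(a/4+130-.5,b/4+200-.5)
T={'sS':((96,132),.069),'c':((314.5,132),.064),'sL':((74,319),.093),'L1':((262,321),.088),'L2':((426.5,319),.088)}
S={'sS':((148,358),.069),'c':((252,241),.064),'sL':((279,391),.093),'L1':((368,283),.088),'L2':((432,191),.088)}
A={k:onz('top',f(*v[0]),v[1])[0]*1000 for k,v in T.items()};B={k:onz('side',g(*v[0]),v[1])[0]*1000 for k,v in S.items()}
for k in T: print(k,A[k],B[k])
t=np.radians(1.0);ex=np.array([-np.sin(t),np.cos(t)]);ey=np.array([-np.cos(t),-np.sin(t)])
for M in(A,B):
  for k,s in(('c','sS'),('L1','sL'),('L2','sL')):
    d=(M[k]-M[s])[:2];print(k,"lane x",d@ex,"y",d@ey)
# things left alone: compare pics
a=cv2.imread('pics/s1.png');
E
```

```text
sS [589.1 293.   69. ] [591.  291.3  69. ]
c [590.8 198.6  64. ] [591.9 198.7  64. ]
sL [509.2 291.5  93. ] [511.3 291.5  93. ]
L1 [510.1 212.2  88. ] [511.1 211.5  88. ]
L2 [512.3 142.6  88. ] [514.  141.4  88. ]
c lane x -94.43080429170257 y -0.04826962177088803
L1 lane x -79.28191420504703 y 0.5253787573998948
L2 lane x -148.98669595630344 y -0.48301544578212613
c lane x -92.61686945053306 y 0.7894923645604186
L1 lane x -80.00798269105378 y 1.618101383708125
L2 lane x -150.15444549627128 y -0.07160537040867537
```

View pics/tA.png

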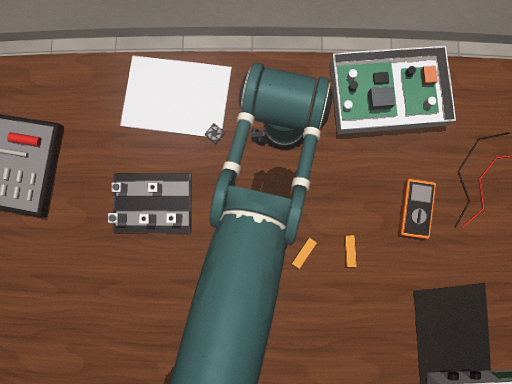

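```bash
python3 - <<'E'
from rig import env
print(env.hand_in())
E
```

```text
the job is handed in; nothing more can be done
None
```

All three pillars now stand upright in the tray: the two 82 mm ones in the lane nearer the robot and the 58 mm one in the far lane, each matching its sample. I handed the job in at about 32 s, with the arm clear of everything.

- **Alignment:** in both camera views the pillars are about 79, 149 and 93 mm along their lanes from the sample. Sideways they are within about 0.5–0.8 mm of the sample line. The exception is the first long pillar, where the top view gives 0.5 mm and the side view 1.6 mm. That difference is within the 2 mm camera calibration.
- **Setting down:** each pillar was lowered to light floor contact (4–6 N), released and backed away from. All were still standing in the final pictures.
- **Left alone:** the multimeter, fan, screwdriver and orange look-alikes look unmoved in the final pictures. I judged this by eye and did not measure it; the arm hides the screwdriver in the last top view, but the side view shows it in place.
- **One change of plan:** I first gripped the short pillar at the wrong end, because placing it that way would have driven joint 5 to its limit. I set it gently back where it was, within about 1 mm, and picked it up again last with the opposite tilt.

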